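# Work a sample pot down onto the plate of its block heater

## Robot

A 7-joint arm with a two-finger parallel gripper is mounted at the origin on a cart in front of the work surface, level with it; the furniture and walls round the work are solid. World frame = base frame: x ahead of the robot, y to its left, z up, the work surface at z = 0. Lengths are in m, angles in rad, forces in N, time in s.
With the tool pointing down it reaches from about 0.425 to 0.925 m from the base axis. Payload 6.8 kg.
Tool frame: the origin (TCP) lies between the finger pads; the fingertips stand 17 mm ahead of it and the grasp point (between the pads) lies 2 mm behind it (manip.tip_reach is the distance from the TCP to the fingertips, in m); z points along the fingers, y is the line along which they close (so a half turn about z gives the same grasp; the last joint's range is limited). The gripper opens to 88 mm and grips with 3 to 60 N. Pads are 20 mm wide; open, the fingers measure 115 mm over their backs; the gripper's body (75 mm by 178 mm) begins 61 mm behind the grasp point.
Start: joints at [-1.354, 0.477, 0.022, 1.555, -0.011, 1.109, -0.083], TCP at [0.215, 0.64, 0.212] pointing down, gripper open.
Joint ranges: [-2.96, 2.96], [-0.34, 2.1], [-1.41, 1.46], [0.24, 2.44], [-1.37, 4.51], [0.17, 1.92], [-2.96, 2.96]. Speed limits (rad/s): [2.39, 2.39, 3.14, 3.14, 3.14, 3.14, 3.14].

## Interface

Orientations are given as [roll, pitch, yaw] about the fixed x, y, z axes, in that order (R = Rz(yaw) Ry(pitch) Rx(roll)).
In Python, from bench import manip, fingers, planner, eyes, sign_off gives the robot as it stands. The module is installed in compiled form; this text tells all that it offers. Calls block until the motion is done:
- manip.move_ptp(position, orientation): joint-space move of the TCP to a pose.
- manip.move_linear(position, vel=0.15, attitude=None, f_stop=None): straight line of the TCP; attitude=None keeps the orientation; vel is the mean speed in m/s. With f_stop (N) it stops when the force on the tool has changed by that much, and returns True; else False.
- manip.set_joints(angles): joint-space move.
- fingers.command_gripper(opening, effort=None): finger opening in m; effort is the grip in N (None keeps the last); returns when the fingers have stopped.
- manip.wait(seconds).
- planner.inverse_kinematics(position, orientation): joint angles nearest the present ones, or None.
- manip.get_obs(): the state.
- eyes.camera(name): name is "scene" or "top" or "wrist"; returns the picture (384x512x3 uint8, red, green, blue); there is no depth.
- eyes.calibration(name): a dict with "intrinsics" (3x3 intrinsics, pixels), "k1" (the pictures are not rectified: a ray, as slopes to the right and down, at radius r is drawn at 1 + k1 r^2 times it, then the intrinsics apply), "view" (4x4, takes a point from world to camera coordinates); the wrist camera has in their place "tool_from_camera" (4x4, takes a point from camera to tool coordinates, whose origin is the TCP and whose axes are the flange's). Camera axes: x right, y up, looking along -z (the intrinsics and any distortion apply to the point x, -y, -z); pixel columns grow to the right and rows downward; lengths in m; the calibration is good to about 2 mm. A picture is of the moment at which its call begins: read the wrist's pose just before it. calibration takes no time and is no camera call.
A pose or a line that the arm cannot do raises manip.PlanningError and nothing moves.
- sign_off(): hands the job in; it is judged then, once.
The state is a dict: "time_s": time; "joints": joint angles; "qd": joint speeds; "effort": joint torques, N m; "tcp_pos": TCP position; "eef_rot": TCP orientation; "contact_force": force on the tool from outside, world axes, zero at the start; "torque": the same for the moment, N m; "gripper_width": finger opening in m; "grasp_force": force on a finger pad.
Only numpy, scipy, OpenCV 4.12 (cv2) and the standard library are available. Lean on these libraries where they do the work, as an engineer would, in place of code of your own. Each camera call takes 0.05 s, during which the arm holds its last target. There are 200 camera calls.

## Task

The block heater still has its transit spacer under the pot. Draw the spacer out sideways by its upright tab and lay it on the bench clear of the heater; then work the snug pot down by twisting it with its handle, to and fro as needed, until it sits fully home and level on the heater plate. Leave the flask, the bottle, the jar and the beaker where they stand.

Things in the scene. Friction and masses are not known exactly. Their poses are not given: they have to be found in the camera images.
- block: Bench block heater, fixed: grey square housing 120 x 120 mm, 90 mm high, aluminium top plate, upright round bore of 67.5 mm in its middle, closed at the bottom by the heater plate. Origin: centre of its underside, on the bench; z up. Spring noses in the bore wall grip the pot. A hotplate 94 mm high stands to its right, a bulky instrument to its left beyond world y = 0.42 m.
- heater_plate (a point): Centre of the flat heater plate at the bottom of the bore, 8 mm above the bench, on the block's vertical axis.
- slot_mouth (a point): Middle of the lower edge of the slot's mouth, in the face at y = +60 mm of the block. The slot, 50 mm wide (block's x) and 16 mm high (8 to 24 mm above the bench), leads from there level to the bore along the block's y axis; the block's +y axis points out of it.
- pot: Lidded steel pot, filled, 0.75 to 1.1 kg: round body 66 mm in diameter, 112 mm high, lid knob up to 132 mm, one long straight level handle. Origin: centre of its underside; z up along its axis; its x axis points along the handle. It stands in the bore with its underside about 12 mm above the heater plate, on or just over the spacer; home, it rests on the plate.
- pot_handle (a point): Middle of the black round grip of the handle, 108 mm from the pot's axis, 98 mm above its underside. Grip 16 mm thick, 72 to 136 mm from the axis, free all round, always higher than the block. Springs hold the pot against its weight; while it is turned, either way, it sinks by its own weight, some 3 to 15 mm per radian. Turning takes 12 to 25 N sideways here; it may turn any amount.
- spacer: Loose grey plastic transit spacer, 80 g: flat tongue 44 mm wide (x), 143 mm long (y), 12 mm thick, lying on the heater plate in the slot, with an upright tab at its outer (+y) end. Origin: centre of the tongue's underside; its y axis points out of the slot to the tab. It slides out easily along its own +y; its inner end is in the open after 75 to 100 mm.
- spacer_tab (a point): Point to grip on the spacer's upright tab: 44 mm above the tongue's underside, 66.5 mm from the spacer's origin along +y. The tab is 30 mm wide (x), 10 mm thick (y), its top edge 56 mm above the underside. At least 35 mm are free between tab and block.
- spacer_tip (a point): Middle of the inner end of the spacer's tongue (y = -71.5 mm from its origin, half way up its thickness).
- flask: Bystander: conical glass flask with a stopper, 64 mm wide, 106 mm high; origin at the centre of its underside.
- amber: Bystander: brown glass bottle with a black cap, 83 mm wide, 162 mm high; origin at the centre of its underside.
- jar: Bystander: tall clear jar with a screw lid, 61 mm wide, 116 mm high; origin at the centre of its underside.
- tips: Bystander: plastic beaker with sticks in it, 71 mm wide, 105 mm high; origin at the centre of its underside.

How it is judged:
On the way, in this order (a step that is already met when the one before it is completed fails the run):
1. the spacer is out of the slot, the pot still up (horizontal distance between spacer_tip and block above 0.066 m and horizontal distance between spacer and block above 0.088 m and z of pot in the frame of block above 0.013 m), for 0.1 s.
2. the pot is twisted: its handle swung more than 30 mm while the pot is still above its plate (distance of pot_handle from where it was at the start of the episode above 0.03 m and z of pot in the frame of block above 0.0105 m), for 0.05 s.
3. the pot is home on the plate (z of pot in the frame of block below 0.01 m), for 0.2 s.
At the end, for the whole second after the job is handed in: The pot's underside is within 2 mm of the heater plate, in the bore, level within 3 degrees and at rest; the spacer lies still on the bench, wholly out of the heater (its inner end more than 66 mm and its middle more than 88 mm from the heater's axis) (z of pot in the frame of block below 0.01 m and horizontal distance between pot and block below 0.004 m and angle between pot's own z axis and vertical below 0.05 rad and linear speed of each of pot, spacer below 0.01 m/s and angular speed of pot below 0.1 rad/s and horizontal distance between spacer_tip and block above 0.066 m and horizontal distance between spacer and block above 0.088 m and height (world z) of spacer below 0.03 m); the robot touches nothing.
It fails at once if a bystander is moved more than 30 mm or tipped (distance of any of flask, amber, jar, tips from where it was at the start of the episode above 0.03 m or angle between any of flask, amber, jar, tips's own z axis and vertical above 0.3 rad).
It fails at once if the pot is tipped (angle between pot's own z axis and vertical above 0.2 rad).
It also fails if it takes over 56 s, if anything falls off the work surface, if the arm or the gripper's body presses on something with over 40 N, if the wrist force passes 120 N, or if a joint passes its speed limit or range.

## Working session

There is one attempt and no reset: what is moved stays moved. The work goes in short steps, each a Python script; the robot and the scene stay as the last script left them, time stands still between calls to the robot, and variables do not carry over. Pictures are saved under pics/ and viewed, at most 10 in all, crops included, and the job is handed in when it is done.

```bash
mkdir -p pics
cat > h.py <<'E'
import numpy as np, cv2
from bench import manip, fingers, planner, eyes, sign_off
def snap(n,f):
    im=eyes.camera(n); cv2.imwrite('pics/'+f+'.png',im[:,:,::-1]); return im
def view(n):
    c=eyes.calibration(n)
    if 'view' in c: return c,np.array(c['view'])
    return c,None
def ray(c,V,u,v):
    K=np.array(c['intrinsics']); k=float(c['k1'])
    p=np.linalg.solve(K,[u,v,1.])[:2]; q=p.copy()
    for _ in range(30): q=p/(1+k*(q@q))
    d=V[:3,:3].T@np.array([q[0],-q[1],-1.]); o=-V[:3,:3].T@V[:3,3]
    return o,d
def onz(c,V,u,v,z):
    o,d=ray(c,V,u,v); return o+d*(z-o[2])/d[2]
def proj(c,V,P):
    X=V[:3,:3]@np.array(P,float)+V[:3,3]; q=np.array([X[0]/-X[2],-X[1]/-X[2]])
    q=q*(1+float(c['k1'])*(q@q)); return (np.array(c['intrinsics'])@[q[0],q[1],1])[:2]
E
python3 - <<'E'
from h import *
for n in('scene','top'):
    im=snap(n,n+'0'); c,V=view(n); print(n,c['k1'],-V[:3,:3].T@V[:3,3],np.round(V[:3,:3],2).tolist(),c['intrinsics'])
snap('wrist','wrist0')
a=cv2.imread('pics/scene0.png');
o=manip.get_obs(); print(o); print(eyes.calibration('wrist'),manip.tip_reach)
E
```

```text
scene -0.10161708535312332 [-0.33669919 -0.65356818  0.74102446] [[0.58, -0.82, -0.01], [0.4, 0.27, 0.87], [-0.71, -0.51, 0.48]] [[442.55856283   0.         251.98965944]
 [  0.         442.55856283 188.14785502]
 [  0.           0.           1.        ]]
top -0.12211680777005456 [ 0.41634201 -0.01656079  1.29159806] [[0.03, -1.0, 0.0], [0.98, 0.03, 0.17], [-0.17, -0.0, 0.99]] [[432.69694959   0.         255.31014928]
 [  0.         432.69694959 191.76734741]
 [  0.           0.           1.        ]]
{'time_s': 0.15, 'joints': array([-1.35414594,  0.47760146,  0.02238382,  1.55617085, -0.01148315,
        1.10929103, -0.08307936]), 'qd': array([-0.00097252, -0.00377809,  0.00108693, -0.00461346,  0.0015264 ,
       -0.00101227, -0.0009921 ]), 'effort': array([ 2.46243464e-03, -5.83286583e+01,  1.53654981e+00, -2.72875160e+01,
       -5.42450999e-02,  1.44389589e-02,  6.89852050e-05]), 'tcp_pos': array([0.21526146, 0.63927875, 0.21163427]), 'eef_rot': array([-3.14025636e+00,  1.24466983e-04,  2.81685582e+00]), 'contact_force': array([ 0.89052928,  0.2010755 , -0.41465637]), 'torque': array([ 0.05591155, -0.02547396,  0.01708617]), 'grasp_force': 0.0, 'gripper_width': 0.08769063745543304}
{'intrinsics': array([[277.03295977,   0.        , 258.9767647 ],
       [  0.        , 277.03295977, 191.15481944],
       [  0.        ,   0.        ,   1.        ]]), 'k1': -0.05753331845093643, 'tool_from_camera': array([[-7.74769513e-04,  9.61774132e-01,  2.73842874e-01,
         7.35252363e-02],
       [ 9.99999668e-01,  6.76552268e-04,  4.53102117e-04,
         9.05363297e-04],
       [ 2.50512877e-04,  2.73843134e-01, -9.61774337e-01,
        -1.72612529e-01],
       [ 0.00000000e+00,  0.00000000e+00,  0.00000000e+00,
         1.00000000e+00]])} 0.017
```

View pics/scene0.png

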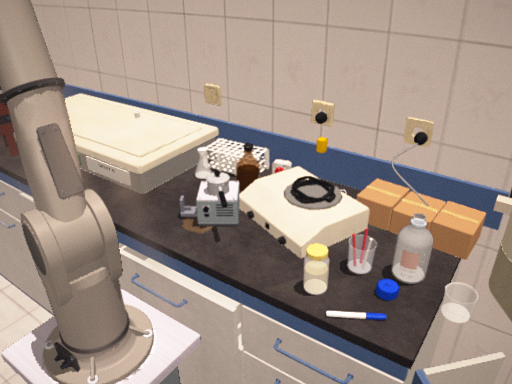

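View pics/top0.png

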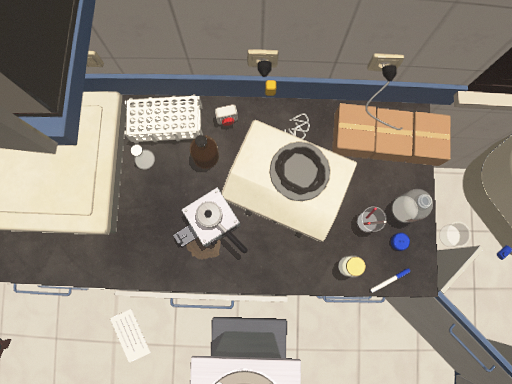

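The scene view shows the heater at about (218,205) with the spacer tab to its left at (187,207). In the top view the pot knob is at about (208,213), the tab at (184,236) and the handle runs to (243,250). Next I'll enlarge that area of both views.

Run:
```python
from h import *
a=cv2.imread('pics/top0.png')[130:290,110:270]; b=cv2.imread('pics/scene0.png')[135:245,160:290]
cv2.imwrite('pics/c1.png',cv2.resize(a,(600,600),interpolation=cv2.INTER_CUBIC))
cv2.imwrite('pics/c2.png',cv2.resize(b,(708,600),interpolation=cv2.INTER_CUBIC))
c,V=view('top')
for n,u,v,z in[('knob',208,213,.152),('tab',184,236,.064),('grip',234,242,.118),('gripend',243,250,.118),('amber',204,152,.1),('flask',140,155,.08),('c',210,217,.09),('bench edge',200,292,0),('jar',352,266,.1),('tips',371,220,.1)]: print(n,onz(c,V,u,v,z).round(3))
```

```text
knob [0.554 0.11  0.152]
tab [0.497 0.185 0.064]
grip [0.481 0.04  0.118]
gripend [0.461 0.015 0.118]
amber [0.735 0.135 0.1  ]
flask [0.726 0.325 0.08 ]
c [0.55  0.111 0.09 ]
bench edge [0.338 0.14  0.   ]
jar [ 0.425 -0.285  0.1  ]
tips [ 0.553 -0.339  0.1  ]
```

View pics/c1.png

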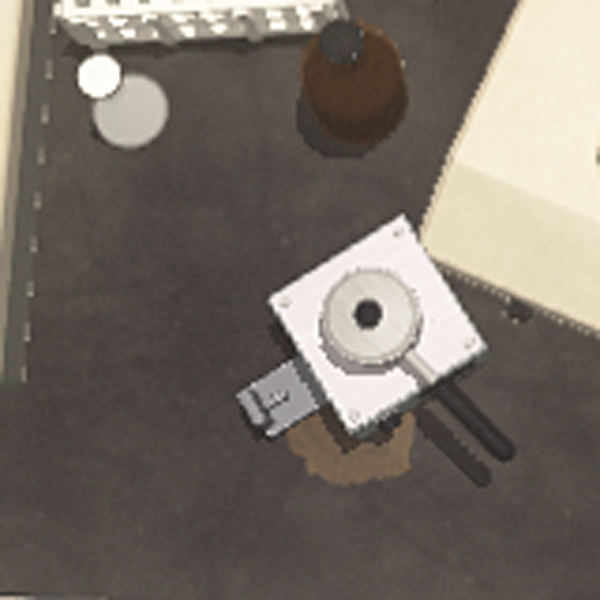

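View pics/c2.png

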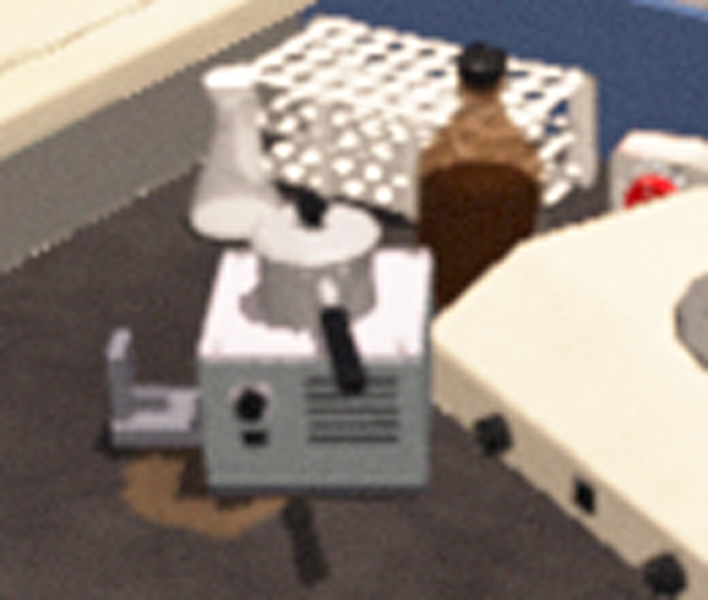

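The crops show the plate corners at c1 (402,215), (487,350), (352,433) and (268,298), the tab's top strip at about (250,410), and the black handle running from (440,385) to (505,450). In c2 the tab stands at (120,350–440).

Run:
```python
from h import *
c,V=view('top'); f=lambda x,y,z: onz(c,V,x/3.75+110-.4,y/3.75+130-.4,z)
P=np.array([f(x,y,.09) for x,y in[(402,215),(487,350),(352,433),(268,298)]]); print(P.round(4),P.mean(0)); 
print([np.linalg.norm(P[i]-P[i-1]).round(4) for i in range(4)])
d=(P[2]+P[3]-P[0]-P[1]); yaw=np.arctan2(d[1],d[0])-np.pi/2; print('yaw',yaw)
im=cv2.imread('pics/top0.png'); g=im.max(2)
m=(g<60).astype(np.uint8)
for nm,z in(('k',.149),('h',.118)):
    n,l,s,ce=cv2.connectedComponentsWithStats(m,8)
    pt=(208,213) if nm=='k' else (234,242)
    i=l[pt[1],pt[0]]; print(nm,s[i],ce[i],onz(c,V,*ce[i],z))
for x,y in[(238,393),(248,386),(270,430),(260,437)]: print(f(x,y,.064))
print('tab by ', f(255,410,.064))
```

```text
[[0.6364 0.0952 0.09  ]
 [0.5363 0.0276 0.09  ]
 [0.4718 0.1252 0.09  ]
 [0.5703 0.193  0.09  ]] [0.55367572 0.11024649 0.09      ]
[np.float64(0.118), np.float64(0.1208), np.float64(0.117), np.float64(0.1196)]
yaw 0.588951379553011
k [     0      0    512    384 187564] [261.59395726 197.36486213] [ 0.60066524 -0.03137033  0.149     ]
h [222 228  25  25 132] [235.41666667 241.11363636] [0.4838203  0.03584219 0.118     ]
[0.50030625 0.21646488 0.064     ]
[0.50586912 0.20911673 0.064     ]
[0.47317058 0.19053775 0.064     ]
[0.46764341 0.19786167 0.064     ]
tab by  [0.48787349 0.20276792 0.064     ]
```

```bash
cat >> h.py <<'E'
from scipy.spatial.transform import Rotation as R
B=np.array([.554,.110]); YAW=.589
ey=np.array([-np.sin(YAW),np.cos(YAW)]); ex=np.array([np.cos(YAW),np.sin(YAW)])
def wview():
    o=manip.get_obs(); T=np.eye(4); T[:3,:3]=R.from_euler('xyz',o['eef_rot']).as_matrix(); T[:3,3]=o['tcp_pos']
    c=eyes.calibration('wrist'); return c,np.linalg.inv(T@np.array(c['tool_from_camera']))
E
python3 - <<'E'
from h import *
yaw=2.160; p=[.488,.203,.20]
q=planner.inverse_kinematics(p,[np.pi,0,yaw]); print(q)
print(manip.get_obs()['joints'])
manip.move_linear(p,vel=.25,attitude=[np.pi,0,yaw])
c,V=wview(); np.save('wv.npy',V); snap('wrist','w1')
for P in [(.488,.203,.064),(.554,.11,.152),(.47,.026,.118)]: print(proj(c,V,P))
o=manip.get_obs(); print(o['time_s'],o['tcp_pos'],o['eef_rot'],o['joints'])
E
```

```text
[-0.83842231  0.25687751  0.38917668  1.93909117 -0.11734708  0.9673145
  0.19518889]
[-1.35414594  0.47760146  0.02238382  1.55617085 -0.01148315  1.10929103
 -0.08307936]
[257.50640248 180.82587673]
[260.39076248 317.50116056]
[155.75210156 311.91183934]
2.4083 [0.4875468  0.20399989 0.19994248] [-3.14153876e+00 -3.21005870e-04  2.16184953e+00] [-0.79661404  0.25395287  0.33627703  1.93646333 -0.10123384  0.96733726
  0.17828159]
```

View pics/w1.png

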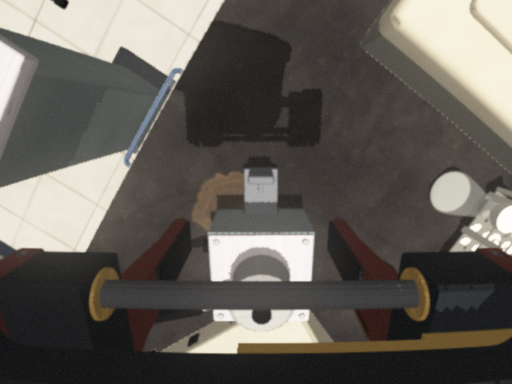

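The wrist view shows the plate's near edge at v≈233, the knob at (262,316) and the tab at about (261,165–200). I need to tell the tab's top edge from its outer face, so I'll crop in.

Run:
```python
from h import *
a=cv2.imread('pics/w1.png')[150:250,200:325]
cv2.imwrite('pics/c3.png',cv2.resize(a,(750,600),interpolation=cv2.INTER_NEAREST))
c=eyes.calibration('wrist');V=np.load('wv.npy')
for u,v,z in[(209,232.5,.09),(313,232.5,.09),(262,316,.15)]:
    p=onz(c,V,u,v,z); print(p, (p[:2]-B)@ex,(p[:2]-B)@ey)
for v in (164,168,172,176,180,184,188): p=onz(c,V,261,v,.064); print(v,(p[:2]-B)@ex,(p[:2]-B)@ey)
```

```text
[0.47259005 0.12926908 0.09      ] -0.05698755050455804 0.06124783141613587
[0.56860991 0.19359495 0.09      ] 0.05858757677625554 0.06139268035395672
[0.55526676 0.11093401 0.15      ] 0.0015721736971481084 7.289998517368836e-05
164 0.0007254752652029392 0.13351651123199265
168 0.000740280191022076 0.12893381762949557
172 0.0007552536728789513 0.12431609062129363
176 0.0007703986767090554 0.11966258869806207
180 0.0007857182535124033 0.11497255429977665
184 0.0008012155421624548 0.11024521316425176
188 0.0008168937723472339 0.10547977365170547
```

View pics/c3.png

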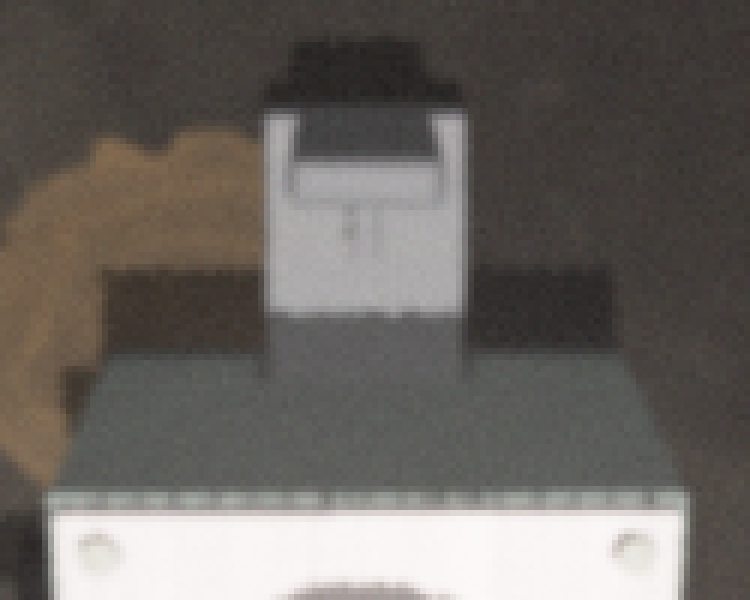

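The tab's top strip runs over u 248–274 and v 177–184, about 30 × 9 mm, so its centre is 0.115 m out on the slot axis. That agrees with the given sizes, so I'll grasp it and pull.

Run:
```python
from h import *
att=[np.pi,0,YAW+np.pi/2]
t=B+.0008*ex+.1148*ey
print(manip.move_linear([*t,.12],vel=.15,attitude=att), manip.move_linear([*t,.050],vel=.08,f_stop=12))
fingers.command_gripper(0.0,30); o=manip.get_obs(); print(o['time_s'],o['tcp_pos'],o['gripper_width'],o['grasp_force'],o['contact_force'])
if .026<o['gripper_width']<.034:
    print(manip.move_linear([*(t+.116*ey),.050],vel=.06,f_stop=30))
    o=manip.get_obs(); print(o['time_s'],o['tcp_pos'],o['gripper_width'],o['contact_force'])
    snap('top','top2')
```

```text
False False
5.0667 [0.49089467 0.20587486 0.04997916] 0.029108524001543887 30.000118017196655 [-0.18554691  0.82263772  0.79571967]
False
7.15 [0.42666637 0.30206592 0.05000822] 0.029038061910432414 [ 0.71450207  0.05578148 -0.77443394]
```

Run:
```python
from h import *
p=manip.get_obs()['tcp_pos']
print(manip.move_linear([p[0],p[1],.040],vel=.03,f_stop=4), manip.get_obs()['tcp_pos'])
fingers.command_gripper(.06,30)
manip.move_linear([p[0],p[1],.20],vel=.2)
A=-2.328
for yaw in (A,A+np.pi):
  for a in np.arange(0,-1.5,-.2):
    q=planner.inverse_kinematics([B[0]+.108*np.cos(A+a),B[1]+.108*np.sin(A+a),.11],[np.pi,0,yaw+a]); print(round(a,1),None if q is None else np.round(q,2))
im=snap('top','top3'); snap('scene','scene3')
print(manip.get_obs()['time_s'])
```

```text
True [0.42641617 0.30200109 0.04129145]
0.0 [-0.35  0.3   0.19  2.12 -0.08  0.73  2.27]
-0.2 [-0.42  0.28  0.21  2.14 -0.09  0.73  2.04]
-0.4 [-0.48  0.27  0.23  2.16 -0.09  0.72  1.8 ]
-0.6 [-0.54  0.26  0.25  2.17 -0.1   0.72  1.56]
-0.8 [-0.6   0.27  0.26  2.17 -0.1   0.72  1.32]
-1.0 [-0.65  0.28  0.27  2.15 -0.11  0.72  1.08]
-1.2 [-0.7   0.3   0.29  2.13 -0.13  0.73  0.86]
-1.4 [-0.74  0.32  0.32  2.09 -0.15  0.74  0.65]
0.0 [-0.74  0.35  0.67  2.14 -0.32  0.75 -0.63]
-0.2 [-0.8   0.33  0.68  2.17 -0.31  0.74 -0.87]
-0.4 [-0.87  0.32  0.7   2.19 -0.31  0.73 -1.12]
-0.6 [-0.93  0.32  0.72  2.19 -0.31  0.73 -1.36]
-0.8 [-0.99  0.33  0.74  2.19 -0.33  0.73 -1.59]
-1.0 [-1.06  0.35  0.78  2.17 -0.37  0.75 -1.79]
-1.2 [-1.11  0.39  0.82  2.15 -0.41  0.76 -1.99]
-1.4 [-1.15  0.43  0.85  2.12 -0.46  0.79 -2.17]
9.2333
```

View pics/top3.png

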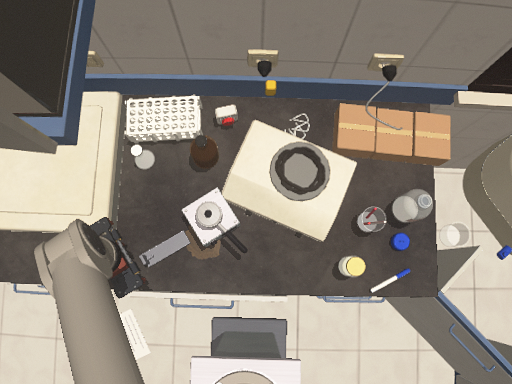

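The top view shows the spacer lying on the bench at (140–188, 235–262), fully out, with the pot and handle unmoved. Next I'll cage the handle and twist.

```bash
cat >> h.py <<'E'
A=-2.328; PB=np.array([.5545,.1105])
def hp(a,z,r=.108): return [PB[0]+r*np.cos(A+a),PB[1]+r*np.sin(A+a),z],[np.pi,0,(A+a+np.pi)%(2*np.pi)-np.pi]
def sweep(a0,a1,z0,z1,n,vel=.09):
    F=[]
    for i in range(1,n+1):
        p,at=hp(a0+(a1-a0)*i/n,z0+(z1-z0)*i/n); manip.move_linear(p,vel=vel,attitude=at)
        f=manip.get_obs()['contact_force']; F.append(np.round(f,1).tolist())
    return F
E
python3 - <<'E'
from h import *
p,at=hp(0,.19); manip.move_linear(p,vel=.25,attitude=at)
fingers.command_gripper(.055,60)
p,at=hp(0,.114); print(manip.move_linear(p,vel=.1,attitude=at,f_stop=10))
fingers.command_gripper(.019,60); o=manip.get_obs(); print(o['time_s'],o['tcp_pos'],o['gripper_width'],o['grasp_force'],o['contact_force'])
print(sweep(0,-.6,.114,.111,4)); o=manip.get_obs(); print(o['time_s'],o['tcp_pos'],o['gripper_width'])
snap('top','top4'); snap('scene','scene4')
E
```

```text
False
13.25 [0.48029033 0.03201084 0.11396905] 0.019028680818225976 0.0 [-0.23669686  0.70889142 -1.09872869]
[[-0.1, -0.5, -0.2], [0.7, 0.0, 0.4], [0.6, -0.1, 0.1], [-0.6, -0.2, -0.1]]
14.5833 [0.4492797  0.08704217 0.11105106] 0.018984730685944928
```

No force showed during the sweep, so the handle may not be between the fingers. I'll look.

Run:
```python
from h import *
a=cv2.imread('pics/top4.png')[170:290,140:300]; b=cv2.imread('pics/scene4.png')[135:245,140:290]
o=np.vstack([cv2.resize(a,(400,300),interpolation=cv2.INTER_CUBIC),cv2.resize(b,(400,293),interpolation=cv2.INTER_CUBIC)])
w=snap('wrist','w4')[:,:,::-1]; w=cv2.resize(w,(400,300)); cv2.imwrite('pics/c4.png',np.hstack([o,np.vstack([w,np.zeros((293,400,3),np.uint8)])]))
```

```text
(no output)
```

View pics/c4.png

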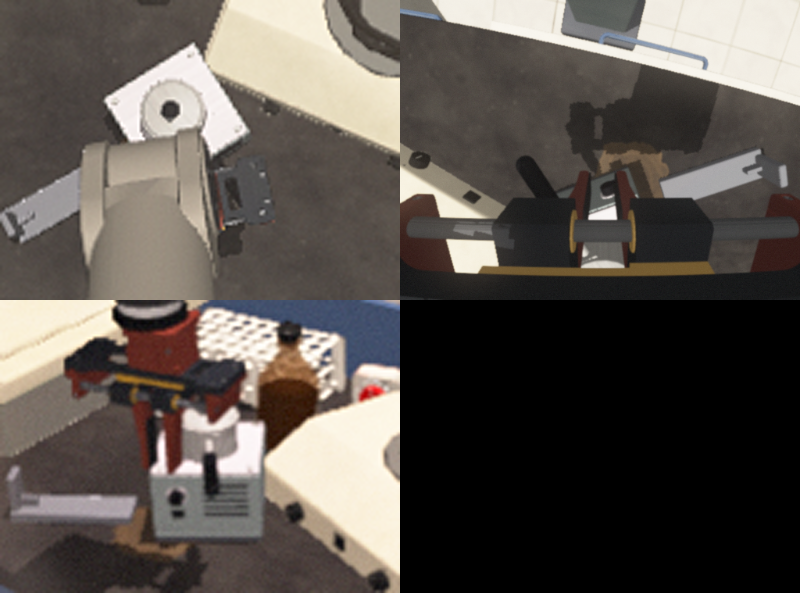

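The handle was missed: in the wrist view it lies outside the jaws, running from about (154,202) to (192,250) in full-picture pixels. I'll locate it from there.

Run:
```python
from h import *
c,V=wview()
print(manip.get_obs()['tcp_pos'],manip.get_obs()['eef_rot'])
for u,v in[(154,202),(165,215),(178,232),(192,250)]:
    for z in (.118,.108):
        p=onz(c,V,u,v,z); d=p[:2]-PB; print(u,v,z,p.round(3),np.linalg.norm(d).round(3),np.arctan2(d[1],d[0]).round(3))
# sanity: spacer tab in wrist view, ~(770,172) in c4
print(onz(c,V,370*1.28,172*1.28,.056), B+.0008*ex+.2308*ey)
for a in(72,108,136):
  P=[PB[0]+a*1e-3*np.cos(A),PB[1]+a*1e-3*np.sin(A),.118]; print(a,proj(c,V,P),[proj(*view(n),P).round(1) for n in('top','scene')])
```

```text
[0.44925486 0.08675719 0.11106056] [-3.14130998e+00  1.75659753e-04 -2.92620707e+00]
154 202 0.118 [0.445 0.018 0.118] 0.144 -2.438
154 202 0.108 [0.449 0.014 0.108] 0.143 -2.403
165 215 0.118 [0.452 0.026 0.118] 0.133 -2.449
165 215 0.108 [0.457 0.023 0.108] 0.131 -2.411
178 232 0.118 [0.462 0.035 0.118] 0.119 -2.459
178 232 0.108 [0.467 0.033 0.108] 0.117 -2.417
192 250 0.118 [0.473 0.046 0.118] 0.104 -2.473
192 250 0.108 [0.479 0.045 0.108] 0.1 -2.426
[0.42609413 0.28286158 0.056     ] [0.42644892 0.30235384]
72 [202.41462503 293.14890938] [array([227.5, 233. ]), array([220.9, 193.2])]
108 [169.66420993 255.23573445] [array([236.8, 242.5]), array([222.7, 199.4])]
136 [142.41532509 223.18897731] [array([244.1, 249.8]), array([224.2, 204.5])]
```

Run:
```python
from h import *
p,at=hp(-.6,.2); manip.move_linear(p,vel=.2)
manip.move_linear([.427,.29,.2],vel=.25)
t=snap('top','top5')[:,:,::-1]; s=snap('scene','scene5')[:,:,::-1]; print(manip.get_obs()['time_s'])
t0=cv2.imread('pics/top3.png'); s0=cv2.imread('pics/scene0.png')
f=lambda x:cv2.resize(x[185:265,175:275],(400,300),interpolation=cv2.INTER_CUBIC)
g=lambda x:cv2.resize(x[155:230,170:270],(400,300),interpolation=cv2.INTER_CUBIC)
cv2.imwrite('pics/c5.png',np.vstack([np.hstack([f(t0),f(t)]),np.hstack([g(s0),g(s)])]))
for n,im in(('top',t0),('top',t),('scene',s0),('scene',s)):
    m=(im.max(2)<(52 if n=='top' else 45)).astype(np.uint8)
    c,ll,st,ce=cv2.connectedComponentsWithStats(m,8)
    w=(175,275,185,265) if n=='top' else (170,270,155,230)
    print(n,[(st[i].tolist(),ce[i].round(1).tolist()) for i in range(1,c) if st[i][4]>6 and w[0]<ce[i][0]<w[1] and w[2]<ce[i][1]<w[3]])
```

```text
16.3917
top [([226, 235, 21, 18, 33], [238.3, 246.0])]
top [([185, 218, 4, 6, 7], [186.3, 220.6]), ([228, 242, 15, 15, 25], [235.8, 250.4])]
scene [([214, 170, 5, 6, 19], [216.3, 172.4]), ([219, 192, 8, 15, 61], [222.6, 199.4]), ([204, 207, 4, 5, 16], [205.5, 209.0]), ([248, 212, 5, 7, 24], [249.8, 214.7]), ([178, 214, 6, 5, 15], [180.1, 216.7]), ([266, 224, 3, 4, 10], [267.0, 225.5])]
scene [([215, 170, 5, 7, 22], [216.5, 172.8]), ([229, 174, 5, 2, 7], [230.9, 174.6]), ([217, 193, 5, 16, 60], [218.6, 200.8]), ([204, 207, 4, 5, 16], [205.5, 209.0]), ([248, 212, 5, 6, 21], [249.8, 214.8]), ([266, 224, 3, 4, 10], [267.0, 225.5])]
```

View pics/c5.png

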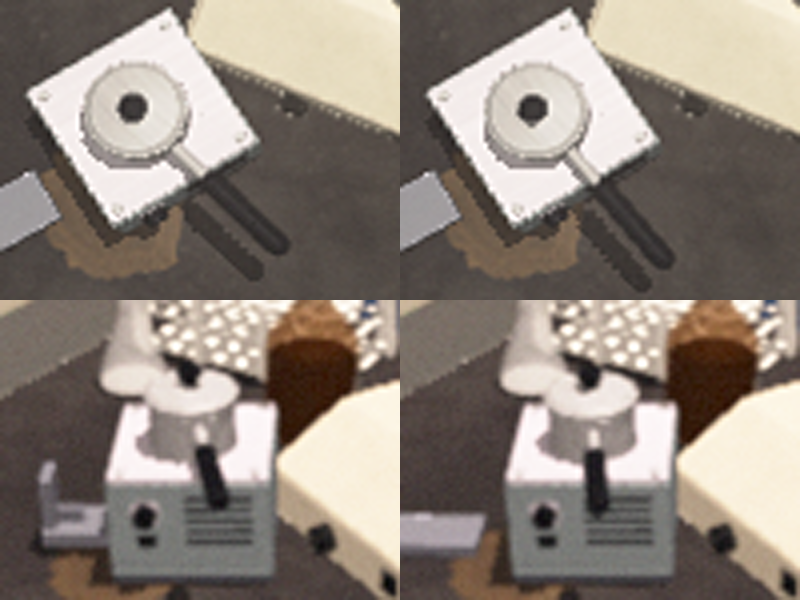

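The handle swung only about 0.14 rad (tip from c5 (275,245) to (665,258)) and then slipped out of the loose cage. I'll re-grip it, this time closed on the handle, and turn in small logged steps.

Run:
```python
from h import *
c,V=view('top'); a=[]
for u,v in((235.8,250.4),):
    p=onz(c,V,u,v,.117); print(p)
im=cv2.imread('pics/top5.png'); 
# wood-dark handle tip/root in c5 right panel: root (600,190) tip (665,258)
for x,y in((200,190),(265,258)):
    d=onz(c,V,175+x/4-.4,185+y/3.75-.4,.117)[:2]-PB; print(np.linalg.norm(d),np.arctan2(d[1],d[0])); a.append(np.arctan2(d[1],d[0]))
a0=np.mean(a)-A; print('a0',a0)
p,at=hp(a0,.19); manip.move_linear(p,vel=.3,attitude=at)
fingers.command_gripper(.05,20)
p,at=hp(a0,.110); print(manip.move_linear(p,vel=.12,attitude=at,f_stop=10))
fingers.command_gripper(.0,20); o=manip.get_obs(); print(o['time_s'],o['tcp_pos'].round(4),o['gripper_width'],o['grasp_force'],o['contact_force'].round(1))
w=o['gripper_width']
if w>.012:
  for i in range(1,5):
    p,at=hp(a0-.06*i,.110-.0004*i); manip.move_linear(p,vel=.05,attitude=at)
    o=manip.get_obs(); print(o['time_s'],o['tcp_pos'].round(4),round(o['gripper_width'],4),o['grasp_force'],o['contact_force'].round(1),o['torque'].round(2))
    if o['gripper_width']<.012: break
np.save('wv.npy',wview()[1]); snap('wrist','w6')
```

```text
[0.45889854 0.03397779 0.117     ]
0.07141861652628284 -2.465058371810173
0.13723657016364232 -2.422369478149244
a0 -0.11571392497970878
False
19.75 [0.4721 0.0412 0.1102] 0.0005991647976345863 1.7027867026627064 [ 0.1 -0.2  4.2]
```

The jaws closed on nothing, with 4 N pushing up. I'll use the last viewing on all three cameras together.

Run:
```python
from h import *
s=snap('scene','scene7')[:,:,::-1]; w=cv2.imread('pics/w6.png'); t=snap('top','top7')[:,:,::-1]
f=lambda x,a,b,c,d,sz:cv2.resize(x[a:b,c:d],sz,interpolation=cv2.INTER_CUBIC)
cv2.imwrite('pics/c6.png',np.vstack([np.hstack([f(w,130,310,150,390,(400,300)),f(w,0,384,0,512,(400,300))]),np.hstack([f(s,130,220,165,285,(400,300)),f(t,185,265,175,275,(400,300))])]))
print(manip.get_obs()['contact_force'],manip.get_obs()['time_s'])
```

```text
[ 1.74679794 -0.6529124   3.99198602] 19.9
```

View pics/c6.png

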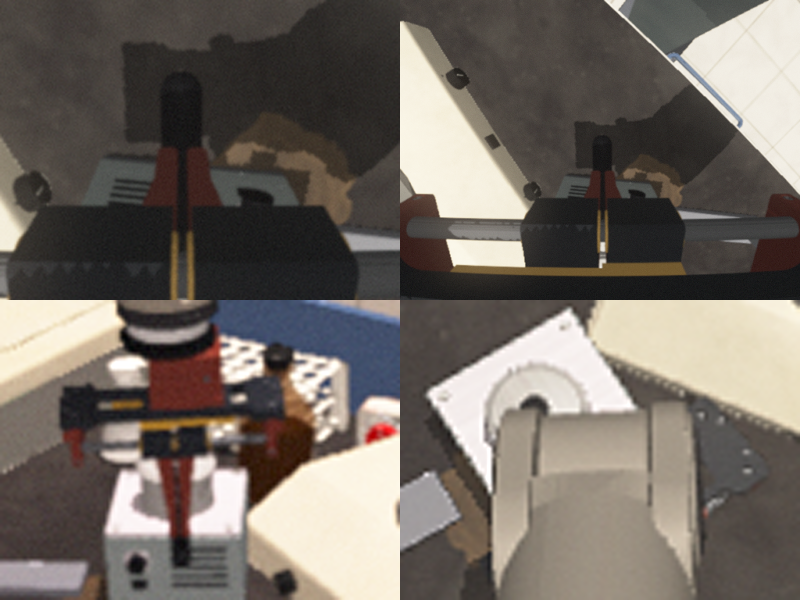

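Run:
```python
from h import *
c=eyes.calibration('wrist'); V=np.linalg.inv(np.array(c['tool_from_camera']))
for x in(-.01,.01):
  for z in(-.02,0,.017): print('tool',x,z,proj(c,V,(x,0,z)).round(1))
c,V=wview()
for r in(.072,.136,.118):
  for z in(.085,.1,.118,.126): P=[PB[0]+r*np.cos(A-.116),PB[1]+r*np.sin(A-.116),z]; print('handle',r,z,proj(c,V,P).round(1))
w=cv2.imread('pics/w6.png').astype(int)
for v in range(168,256,4): print(v,w[v,252:264:3].tolist())
```

```text
tool -0.01 -0.02 [260.3 253.8]
tool -0.01 0 [260.2 239.5]
tool -0.01 0.017 [260.1 229.4]
tool 0.01 -0.02 [260.4 223.6]
tool 0.01 0 [260.2 212. ]
tool 0.01 0.017 [260.1 203.8]
handle 0.072 0.085 [260.3 255. ]
handle 0.072 0.1 [260.4 264.9]
handle 0.072 0.118 [260.5 278.8]
handle 0.072 0.126 [260.6 285.8]
handle 0.136 0.085 [260.4 176.6]
handle 0.136 0.1 [260.5 181.5]
handle 0.136 0.118 [260.6 188.5]
handle 0.136 0.126 [260.7 192.1]
handle 0.118 0.085 [260.4 200. ]
handle 0.118 0.1 [260.5 206.6]
handle 0.118 0.118 [260.6 215.9]
handle 0.118 0.126 [260.7 220.6]
168 [[42, 42, 47], [40, 42, 45], [39, 41, 45], [35, 38, 43]]
172 [[39, 42, 48], [37, 41, 43], [46, 49, 54], [34, 36, 39]]
176 [[28, 29, 29], [27, 28, 27], [28, 29, 27], [28, 27, 26]]
180 [[33, 31, 33], [32, 30, 30], [33, 32, 32], [32, 33, 33]]
184 [[25, 25, 25], [24, 24, 25], [33, 33, 33], [25, 25, 25]]
188 [[20, 22, 22], [23, 23, 23], [29, 29, 29], [24, 22, 23]]
192 [[22, 23, 24], [21, 19, 23], [21, 24, 24], [22, 24, 23]]
196 [[21, 21, 22], [27, 25, 27], [26, 26, 27], [25, 23, 25]]
200 [[23, 22, 25], [19, 20, 20], [25, 26, 25], [27, 24, 25]]
204 [[24, 23, 25], [21, 18, 20], [27, 26, 25], [24, 25, 25]]
208 [[20, 21, 23], [22, 22, 21], [18, 18, 22], [21, 21, 23]]
212 [[21, 19, 21], [26, 24, 28], [25, 24, 25], [26, 25, 26]]
216 [[23, 20, 24], [21, 21, 23], [24, 23, 22], [25, 25, 28]]
220 [[26, 34, 59], [26, 30, 53], [20, 19, 23], [31, 27, 35]]
224 [[33, 38, 64], [31, 35, 59], [21, 24, 25], [24, 25, 34]]
228 [[29, 33, 61], [22, 26, 53], [28, 26, 27], [21, 27, 32]]
232 [[32, 36, 64], [33, 38, 62], [18, 19, 20], [24, 21, 30]]
236 [[26, 33, 59], [32, 34, 57], [24, 25, 27], [26, 26, 31]]
240 [[32, 34, 63], [30, 31, 56], [24, 24, 23], [27, 27, 31]]
244 [[28, 33, 61], [30, 34, 56], [21, 23, 23], [25, 26, 29]]
248 [[25, 33, 60], [29, 32, 54], [21, 24, 25], [24, 26, 30]]
252 [[33, 37, 61], [34, 34, 53], [25, 24, 27], [27, 26, 30]]
```

Run:
```python
from h import *
o=manip.get_obs(); t=o['tcp_pos']; c,V=view('scene')
u=np.array([np.cos(A-.116),np.sin(A-.116)])
for dx in(-.01,.01):
  for z in(.093,.11,.126): print('tip',dx,z,proj(c,V,[*(t[:2]+dx*u),z]).round(1))
for r in(.072,.136):
  for z in(.11,.126): print('handle',r,z,proj(c,V,[*(PB+r*u),z]).round(1))
s=cv2.imread('pics/scene7.png').astype(int); red=(s[:,:,2]>1.4*s[:,:,1])&(s[:,:,2]>50)
for v in range(176,214,2): 
    x=np.where(red[v,205:235])[0]+205; k=np.where(s[v,205:235].max(1)<45)[0]+205; print(v,x.tolist(),k.tolist())
```

```text
tip -0.01 0.093 [218.7 205.5]
tip -0.01 0.11 [218.4 200.4]
tip -0.01 0.126 [218.1 195.4]
tip 0.01 0.093 [218.8 209.2]
tip 0.01 0.11 [218.5 204. ]
tip 0.01 0.126 [218.2 199. ]
handle 0.072 0.11 [218.1 195.8]
handle 0.072 0.126 [217.9 190.9]
handle 0.136 0.11 [218.5 207.4]
handle 0.136 0.126 [218.3 202.4]
176 [] [208, 209, 211, 212, 213, 214, 215, 216, 217, 218, 219, 220, 221]
178 [212, 213, 214, 215, 216, 218, 219, 220, 221, 222] []
180 [213, 214, 215, 216, 218, 219, 220, 221, 222] []
182 [213, 214, 215, 216, 217, 218, 219, 220, 221] []
184 [214, 215, 216, 217, 218, 219, 220, 221] []
186 [214, 215, 216, 217, 218, 219, 220, 221] []
188 [214, 215, 216, 217, 218, 219, 220, 221] []
190 [215, 216, 217, 218, 219, 220, 221] []
192 [215, 216, 217, 218, 219, 220, 221] []
194 [215, 216, 217, 218, 219, 220, 221] []
196 [216, 217, 218, 219, 220] []
198 [216, 217, 218, 219, 220, 221] []
200 [216, 217, 219, 220, 221] []
202 [] [217, 218, 219, 220]
204 [] [217, 218, 219, 220, 221]
206 [] [217, 218, 219, 220, 221]
208 [] [205, 206, 207, 217, 218, 219, 220]
210 [] [205, 206, 207]
212 [] []
```

Run:
```python
from h import *
p=manip.get_obs()['tcp_pos']
for dz in(.002,.004,.006,.009):
    r=manip.move_linear([p[0],p[1],p[2]+dz],vel=.02,f_stop=8); o=manip.get_obs(); print(r,o['tcp_pos'][2].round(4),o['contact_force'].round(1),round(o['gripper_width'],4),o['time_s'])
    if r: break
```

```text
False 0.1119 [-0.6  0.2 -0.4] 0.0006 20.1583
False 0.1141 [-0.5  0.7  0.1] 0.0008 20.4083
False 0.1163 [ 0.2 -0.4 -0. ] 0.0002 20.6583
False 0.1193 [-0.3 -0.   0.2] 0.0007 20.9583
```

```bash
cat > tri.py <<'E'
from h import *
def tri(ut,us):
    A_,b=[],[]
    for n,u in(('top',ut),('scene',us)):
        o,d=ray(*view(n),*u); d/=np.linalg.norm(d); M=np.eye(3)-np.outer(d,d); A_.append(M); b.append(M@o)
    x,*_=np.linalg.lstsq(np.vstack(A_),np.hstack(b),rcond=None); 
    return x,[ (proj(*view(n),x)-u).round(1) for n,u in(('top',ut),('scene',us))]
E
python3 - <<'E'
from tri import *
t=cv2.imread('pics/top3.png'); s=cv2.imread('pics/scene5.png'); t5=cv2.imread('pics/top5.png'); s3=cv2.imread('pics/scene0.png')
def darkline(im,win,th):
    x0,x1,y0,y1=win; m=im[y0:y1,x0:x1].max(2)<th; n,l,st,ce=cv2.connectedComponentsWithStats(m.astype(np.uint8),8)
    return [(st[i].tolist(),(ce[i]+[x0,y0]).round(1).tolist()) for i in range(1,n) if st[i][4]>5]
for th in(40,52,65): print(th,'topknob',darkline(t5,(198,218,203,223),th),'scene5 knob',darkline(s,(208,226,164,178),th))
for th in(60,): print('handle top5',darkline(t5,(222,250,225,262),th),'sc',darkline(s,(212,226,188,212),th))
print('knob',tri((208.1,213.2),(216.5,172.8)))
# corners of plate: top image near corner c1(352,433)->; scene near-left corner c2 (200,355)
print('corner',tri((352/3.75+109.6,433/3.75+129.6),(160+200*130/708,135+355*110/600)))
print('corner R',tri((487/3.75+109.6,350/3.75+129.6),(160+433*130/708,135+358*110/600)))
# handle tip, root of black: top3 c5 (283,246),(212,180) ; scene0 c5 (220,503),(203,447)
f=lambda x,y:(175+x/4-.4,185+y/3.75-.4); g=lambda x,y:(170+x/4-.4,155+(y-300)/4-.4)
print('tip',tri(f(283,248),g(219,505))); print('root',tri(f(210,180),g(203,447)))
print('tip5',tri(f(267,262),g(597,512)) if 0 else tri(f(267,262),g(198,513))); print('root5',tri(f(196,187),g(194,448)))
E
```

```text
40 topknob [] scene5 knob [([7, 7, 4, 6, 15], [216.7, 173.3])]
52 topknob [] scene5 knob [([4, 5, 8, 8, 27], [216.2, 172.6])]
65 topknob [([7, 8, 6, 6, 25], [207.5, 213.6])] scene5 knob [([3, 5, 9, 8, 35], [215.9, 172.1])]
handle top5 [([0, 3, 21, 29, 126], [233.1, 244.2]), ([6, 30, 10, 7, 24], [232.7, 258.6])] sc [([4, 5, 7, 17, 72], [218.8, 200.8])]
knob (array([0.55337795, 0.11062609, 0.14794601]), [array([-0.3,  0.2]), array([ 0.3, -0. ])])
corner (array([0.47222851, 0.12481547, 0.08915804]), [array([ 0.2, -0.1]), array([-0.2,  0. ])])
corner R (array([0.53938007, 0.02419143, 0.08716748]), [array([ 1.3, -1. ]), array([-1.5,  0.1])])
tip (array([0.45852729, 0.00854725, 0.11590325]), [array([-0.1,  0.1]), array([ 0.2, -0. ])])
root (array([0.50534642, 0.05934737, 0.12344034]), [array([-0.2,  0.1]), array([ 0.2, -0. ])])
tip5 (array([0.44835443, 0.01911032, 0.11105981]), [array([-0.1,  0.1]), array([ 0.1, -0. ])])
root5 (array([0.50145107, 0.06716463, 0.12187633]), [array([ 0.4, -0.3]), array([-0.5,  0. ])])
```

Run:
```python
from h import *
p=manip.get_obs()['tcp_pos']
def go(z,v=.05,f=6):
    r=manip.move_linear([p[0],p[1],z],vel=v,f_stop=f); o=manip.get_obs(); print(r,o['tcp_pos'].round(4),o['contact_force'].round(1),round(o['gripper_width'],4),o['time_s'],o['eef_rot'].round(3)); return r
if not go(.165):
    t=snap('top','top8')[:,:,::-1]; s=snap('scene','scene8')[:,:,::-1]; w=snap('wrist','w8')
    go(.112,.04)
    s=s.astype(int); red=(s[:,:,2]>1.4*s[:,:,1])&(s[:,:,2]>50)
    for v in range(150,206,3):
        x=np.where(red[v,205:235])[0]+205; k=np.where(s[v,205:235].max(1)<45)[0]+205; print(v,x.tolist(),k.tolist())
```

```text
False [0.472  0.0411 0.1647] [-0.4  0.2 -0.1] 0.0003 22.025 [ 3.141e+00 -1.000e-03 -2.444e+00]
False [0.4724 0.0412 0.1122] [-0.6 -0.4  0. ] 0.0004 23.65 [-3.141e+00  1.000e-03 -2.444e+00]
150 [] [218, 219, 220, 221, 222, 223, 224]
153 [] [206, 207, 208, 209, 210, 211, 212, 213, 218, 219, 220, 221, 222, 223, 224, 225]
156 [] [207, 208, 209, 210, 211, 212, 213, 214, 218, 219, 220, 221, 222, 223, 224]
159 [210, 211, 212, 213, 214, 215, 217, 218, 219, 220, 221] []
162 [212, 213, 214, 215, 216, 217, 218, 219, 220, 221] []
165 [212, 213, 214, 215, 216, 217, 218, 219, 220] []
168 [212, 213, 214, 215, 216, 217, 218, 219, 220] []
171 [213, 214, 215, 216, 217, 218, 219, 220, 221] []
174 [214, 215, 216, 217, 218, 219] [229, 230, 231]
177 [214, 215, 216, 217, 218, 219] []
180 [215, 216, 217, 218, 219, 220] []
183 [] []
186 [] []
189 [] []
192 [] []
195 [] [217, 218, 219, 220]
198 [] [217, 218, 219]
201 [] [217, 218, 219, 220]
204 [] [217, 218, 219, 220, 221]
```

The scene view shows the fingertips about 30 mm higher than the stated reach implies. Contact with the handle top (z≈0.126) came at TCP z≈0.111, so the tips end about 15 mm above the reported TCP. That explains the slip, and the tab must have been held only near its top edge. I'll descend lower and twist again.

Run:
```python
from h import *
a0=-.115
p,at=hp(a0,.13); manip.move_linear(p,vel=.1)
fingers.command_gripper(.05,60)
p,at=hp(a0,.088); print(manip.move_linear(p,vel=.1,attitude=at,f_stop=10))
fingers.command_gripper(.019,60); o=manip.get_obs(); print(o['time_s'],o['tcp_pos'].round(4),round(o['gripper_width'],4),o['grasp_force'],o['contact_force'].round(1))
print(sweep(a0,a0-.3,.088,.0875,2,.09)); 
s=snap('scene','scene9')[:,:,::-1].astype(int)
for v in range(188,212,3):
    print(v,(np.where(s[v,180:235].max(1)<45)[0]+180).tolist())
print(manip.get_obs()['time_s'],proj(*view('scene'),hp(a0-.3,.116,.136)[0]))
```

```text
False
26.1167 [0.4718 0.0411 0.088 ] 0.0192 0.0 [-0.3 -0.5 -0.3]
[[0.6, 0.5, -0.0], [-0.7, -0.1, -0.3]]
188 []
191 [202, 203]
194 [203]
197 [203, 208]
200 [203, 204, 205, 206, 207, 208, 209]
203 [203, 204, 205, 206, 207, 208]
206 [202, 203, 204, 205, 206]
209 [203, 204, 205, 206, 207]
26.8333 [203.76369438 205.22023316]
```

The handle now follows the hand, with its dark end at about (206,203) close to the predicted (204,205). I'll continue twisting to and fro.

Run:
```python
from h import *
a=-.415
def knob():
    s=eyes.camera('scene')[:,:,::-1]; cv2.imwrite('pics/s_%d.png'%(1000*manip.get_obs()['time_s']),s)
    return None
sweep(a,-1.25,.0875,.085,3,.1); knob(); o=manip.get_obs(); print(o['time_s'],o['contact_force'].round(1))
sweep(-1.25,-.2,.085,.082,4,.1); knob()
sweep(-.2,-1.25,.082,.080,4,.1); knob()
o=manip.get_obs(); print(o['time_s'],o['contact_force'].round(1),round(o['gripper_width'],4))
sweep(-1.25,-.5,.080,.079,3,.1); snap('scene','scene10'); print(manip.get_obs()['time_s'])
c,V=view('scene')
for a in(-.5,-.486): print(proj(c,V,hp(a,.118,.13)[0]),proj(c,V,hp(a,.106,.13)[0]))
for f in ('scene5','scene10'):
    s=cv2.imread('pics/%s.png'%f); 
    for (x0,x1,y0,y1) in((208,226,164,182),(185,230,188,216)):
        m=(s[y0:y1,x0:x1].max(2)<52).astype(np.uint8); n,l,st,ce=cv2.connectedComponentsWithStats(m,8)
        print(f,[(st[i].tolist(),(ce[i]+[x0,y0]).round(1).tolist()) for i in range(1,n) if st[i][4]>8])
```

```text
28.2333 [-0.8 -0.1  0.3]
31.8 [ 0.2 -0.4  0.3] 0.0193
33.1
[200.60978286 203.00257144] [200.91531882 206.72628647]
[201.22142849 203.09385001] [201.52417984 206.81866868]
scene5 [([4, 5, 8, 8, 27], [216.2, 172.6])]
scene5 [([32, 5, 5, 16, 65], [218.7, 200.9]), ([19, 19, 4, 5, 18], [205.5, 209.2])]
scene10 [([9, 5, 7, 5, 19], [219.8, 170.7]), ([0, 10, 18, 8, 65], [215.6, 177.7])]
scene10 [([13, 2, 10, 22, 94], [201.9, 203.3])]
```

Run:
```python
from h import *
sweep(-.5,-1.25,.079,.078,3,.1); sweep(-1.25,-.65,.078,.078,2,.1)
fingers.command_gripper(.05,60)
p,at=hp(-.65,.165); print(manip.move_linear(p,vel=.15,f_stop=15)); manip.move_linear([.427,.27,.165],vel=.25)
s=snap('scene','scene11')[:,:,::-1]; t=snap('top','top11')[:,:,::-1]; print(manip.get_obs()['time_s'])
s0=cv2.imread('pics/scene0.png')
for im in(s0,s):
  for th in(45,60):
    m=(im[160:184,206:228].max(2)<th).astype(np.uint8); n,l,st,ce=cv2.connectedComponentsWithStats(m,8)
    print(th,[(st[i].tolist(),(ce[i]+[206,160]).round(1).tolist()) for i in range(1,n) if st[i][4]>5])
t0=cv2.imread('pics/top3.png')
for im in(t0,t):
    m=(im[203:223,198:218].max(2)<70).astype(np.uint8); n,l,st,ce=cv2.connectedComponentsWithStats(m,8)
    print('top',[(st[i].tolist(),(ce[i]+[198,203]).round(1).tolist()) for i in range(1,n) if st[i][4]>5])
c,V=view('scene')
for z in(.148,.136): print(proj(c,V,[*PB,z]))
# lid edge shift: vertical template match of the knob+lid patch
pt=cv2.resize(s0[166:186,208:226],None,fx=5,fy=5,interpolation=cv2.INTER_CUBIC); im=cv2.resize(s[160:200,200:234],None,fx=5,fy=5,interpolation=cv2.INTER_CUBIC)
r=cv2.matchTemplate(im,pt,cv2.TM_CCOEFF_NORMED); _,mx,_,loc=cv2.minMaxLoc(r); print('shift px',loc[0]/5-8,loc[1]/5-6,mx)
```

```text
False
37.6667
45 [([8, 10, 5, 6, 19], [216.3, 172.4])]
60 [([5, 9, 9, 7, 30], [215.7, 171.8])]
45 [([9, 15, 5, 5, 16], [216.9, 176.4])]
60 [([5, 9, 8, 4, 13], [215.0, 170.4]), ([15, 12, 7, 3, 13], [224.2, 172.8]), ([9, 15, 5, 5, 18], [217.1, 176.6])]
top [([7, 8, 6, 6, 29], [207.6, 213.3])]
top [([7, 8, 6, 6, 29], [207.8, 213.8])]
[217.08578369 172.63551404]
[217.29245704 176.23046893]
shift px 0.8000000000000007 3.0 0.7145877480506897
```

Run:
```python
from h import *
import glob
for f in ['pics/scene0.png','pics/scene4.png','pics/scene9.png']+sorted(glob.glob('pics/s_*.png'))+['pics/scene10.png','pics/scene11.png']:
    im=cv2.imread(f); m=(im[164:184,211:223].max(2)<50).astype(np.uint8); n,l,st,ce=cv2.connectedComponentsWithStats(m,8)
    print(f,[(st[i].tolist(),(ce[i]+[211,164]).round(1).tolist()) for i in range(1,n) if st[i][4]>5])
# lid front rim: dark->bright profile down the column under the knob
for f in('scene0','scene5','scene11'):
    g=cv2.cvtColor(cv2.imread('pics/%s.png'%f),cv2.COLOR_BGR2GRAY); print(f,g[168:196,216:219].mean(1).astype(int).tolist())
im=cv2.imread('pics/scene11.png'); t=cv2.imread('pics/top11.png')
m=(t[215:265,195:250].max(2)<52).astype(np.uint8); n,l,st,ce=cv2.connectedComponentsWithStats(m,8); print([(st[i].tolist(),(ce[i]+[195,215]).round(1)) for i in range(1,n) if st[i][4]>8])
```

```text
pics/scene0.png [([3, 6, 6, 6, 21], [216.5, 172.3])]
pics/scene4.png [([0, 1, 12, 8, 45], [215.1, 168.4])]
pics/scene9.png [([0, 7, 12, 13, 56], [215.1, 175.9])]
pics/s_28233.png [([4, 11, 5, 4, 16], [217.0, 176.2])]
pics/s_30016.png [([0, 9, 12, 2, 24], [216.5, 173.5]), ([6, 14, 6, 6, 33], [219.7, 180.4])]
pics/s_31800.png [([4, 11, 5, 5, 17], [217.0, 176.4])]
pics/scene10.png [([6, 5, 6, 5, 16], [219.8, 170.7]), ([0, 11, 12, 8, 45], [215.8, 177.9])]
pics/scene11.png [([4, 11, 5, 5, 17], [217.0, 176.4])]
scene0 [209, 141, 69, 33, 28, 26, 27, 35, 89, 183, 235, 233, 234, 235, 235, 206, 147, 144, 143, 147, 144, 143, 136, 127, 126, 126, 129, 145]
scene5 [210, 142, 68, 40, 30, 30, 26, 23, 47, 128, 212, 235, 234, 235, 236, 230, 191, 144, 141, 167, 192, 192, 188, 165, 97, 43, 38, 39]
scene11 [208, 141, 69, 41, 52, 76, 61, 30, 30, 25, 24, 54, 145, 222, 234, 232, 234, 236, 221, 162, 140, 138, 140, 144, 142, 145, 148, 199]
[([17, 37, 3, 13, 21], array([212.8, 258.8])), ([20, 38, 4, 12, 19], array([216.7, 258.7]))]
```

The knob has held at v=176.4 since 31.8 s (4.1 px below its start, against 3.6 px predicted for 12 mm), so further twisting isn't lowering the pot: it is home. The spacer is clear and the hand is free.

```bash
python3 -c "
from h import *
print(manip.get_obs()['contact_force'].round(1)); print(sign_off())"
```

```text
[0.1 1.2 0.1]
the job is handed in; nothing more can be done
None
```

I drew the spacer out and laid it on the bench clear of the heater, and twisted the pot down until the knob stopped sinking, so it should be home. I steered clear of the flask, bottle, jar and beaker, and handed the job in shortly after 37.7 s on the clock; no verdict came back.

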